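# Wind a tin clamp shut with its removable crank

### The job

The fruit tin stands loosely in the open tin clamp. Take the crank from the wooden board, fit it right down onto the clamp's square shaft, wind it clockwise (seen from above) until the jaws hold the tin firmly, then lift the crank off and stand it back on the board, knob up. Do not touch the tin, and leave the other things around where they are.

Things in the scene. Friction and masses are not known exactly. Their poses are not given: they have to be found in the camera images.
- clamp: Tin clamp fixed to the worktop: steel base plate 90 x 208 x 10 mm, on it a grey gear housing 56 x 56 mm and 54 mm high, and two jaws up to 54 mm high. Origin: at worktop level under the shaft's axis. Its +y axis points from the shaft along the base to the tin (tin about 108 to 114 mm from the shaft) and on to the fixed jaw; the plate reaches from y = -38 to +170 mm, x = -45 to +45 mm.
- clamp_shaft (a joint): Turn of the shaft in rad: grows clockwise seen from above, 0 (wide open) to 6.4 (end stop); starts at 0 to 1.2. Each rad moves the jaw 5 mm toward the tin. From about 5.1 to 5.3 the sprung pad presses the tin against the fixed jaw, about 7 N more per rad; 5.8 to 6.4 is a firm grip. Needs about 0.1 N m; stays where it is left.
- shaft_top (a point): Centre of the top of the upright square steel shaft, 82 mm above the worktop. 20 x 20 mm, it stands 26 mm above the round collar (z = 56 mm) over which the crank's hub comes to rest; its last 5 mm taper to 14 mm. x and y are square to the flats and turn with the shaft; the crank fits in any of the four quarter turns.
- moving_pad: Rubber pad on the moving jaw, 64 x 10 x 30 mm; its frame lies at the clamp's axis and slides with the jaw along the clamp's +y.
- fixed_jaw: Shallow V of two rubber pads at the far end of the clamp (fixed); its frame is the clamp's.
- fruit_tin: Squat fruit tin, 75 mm across, 58 mm high, standing on the clamp's base plate between the jaws (its top 68 mm above the worktop, lower than a fitted crank's arm). Origin: centre of its underside.
- board: Wooden board fixed on the worktop, 150 (x) x 140 (y) x 14 mm. Origin: centre of its underside; its top is at z = 14 mm. (Around the work: wall cabinets hang overhead from about x = 0.6 m on, a range hood over the range at the left; a tall black appliance and a crock of utensils stand left of the clamp; the coffee maker behind the board.)
- crank: Steel crank, 90 mm long, 82 mm high, 0.33 kg, standing on its hub on the board. Origin: centre of the hub's underside. Hub 40 x 40 x 34 mm, in its underside a 22 x 22 mm square socket 25 mm deep (fitted, the socket's end rests on the shaft, the underside within 2 mm of the collar). The arm (18 mm wide, 26 to 34 mm up) runs along the crank's +x to the knob. Flats are square to its x and y.
- crank_grip (a point): Centre of the crank's square grip boss, 26 x 26 mm, standing on the hub from 34 to 67 mm above its underside; this point is on the hub's axis 50 mm above the underside, axes as the crank's. Best gripped across y (arm and knob lie on the +x side). The centre of mass is within 10 mm of this axis.
- knob_centre (a point): Centre of the crank's round wooden knob, 26 mm across and 47 mm high (from 35 to 82 mm above the hub's underside), 55 mm from the hub's axis. It spins freely on the arm, so it can be held while it is led round in a circle. This point is 59 mm above the hub's underside.
- black_cup: Bystander: small black cup, 56 mm across, 46 mm high, at the front edge between clamp and board. Origin: centre of its underside.
- salt_shaker: Bystander: glass salt shaker, 44 mm across, 90 mm high, behind and between clamp and board. Origin: centre of its underside.
- kitchen_timer: Bystander: round kitchen timer, 68 mm across, 48 mm high, behind the clamp. Origin: centre of its underside.
- pepper_mill: Bystander: dark wooden mill, 58 mm across, 160 mm high, at the back. Origin: centre of its underside.
- spice_a: Bystander: spice jar, 45 mm across, 106 mm high, at the back. Origin: centre of its underside.
- jam_jar: Bystander: jam jar, 72 mm across, 102 mm high, at the back. Origin: centre of its underside.

How it is judged:
By the outcome, as a careful person would: the job done as asked, in the order asked, and still so for the second after the job is handed in, with the robot touching nothing.
It also fails if it takes over 72 s, if anything falls off the work surface, if the arm or the gripper's body presses on something with over 40 N, if the wrist force passes 120 N, or if a joint passes its speed limit or range.

### The arm

A 6-joint arm with a two-finger parallel gripper is mounted at the origin on a cart in front of the work surface, level with it; the furniture and walls round the work are solid. World frame = base frame: x ahead of the robot, y to its left, z up, the work surface at z = 0. Lengths are in mm, angles in degrees, forces in N, time in s.
With the tool pointing down it reaches from about 300 to 875 mm from the base axis. Payload 4.2 kg.
Tool frame: the origin (TCP) lies between the finger pads; the fingertips stand 11 mm ahead of it and the grasp point (between the pads) lies 8 mm behind it; z points along the fingers, y is the line along which they close (so a half turn about z gives the same grasp; the last joint's range is limited). The gripper opens to 85 mm and grips with 20 to 120 N. Pads are 22 mm wide; open, the fingers measure 114 mm over their backs; the gripper's body (76 mm by 85 mm) begins 54 mm behind the grasp point. The pads swing forward as they close: fully open they stand 13 mm farther back than shut.
Start: joints at [72.594, 18.312, 89.639, -0, 72.044, -1.146], TCP at [161.004, 552.012, 242.338] pointing down, gripper open.
Joint ranges: [-177.97, 177.97], [-48.28, 115.42], [12.27, 149.76], [-77.06, 257.06], [2.81, 150.46], [-146.56, 146.56]. Speed limits (degrees/s): [147.25, 147.25, 180, 180, 180, 180].

### API

Orientations are given as a 3x3 rotation matrix whose columns are the frame's x, y, z axes.
In Python, from plant import arm gives the robot as it stands.
- The arm moves only by the tool move_arm, never from a script. Its argument "moves" is a list of rows, each a list of 3 entries, a list of its own where there are three numbers: the shift along the tool's x, y, z each as a share of 50 mm, from -1 to 1, then the turn about the tool's z as a share of 8 degrees, from -1 to 1, then the opening, from -1 (shut) to 1 (fully open). In form: [[[tx, ty, tz], twist, claw], ...]. A call has 1 to 12 rows; each row shifts and turns the commanded pose from where the row before left it, along the tool's axes as they then stand; what a row does not reach is not made up. A row lasts 1/10 s, in which the tool goes at most 50 mm and 8.59 degrees, less where a joint would pass 70% of its speed; a pose out of reach is approached as far as the arm can. A call with a number of a shift or a turn outside -1 to 1 is refused whole. A call with a gripper value outside its range is refused whole. The fingers move at their own pace and stop on an object; "newtons" is the grip in N (left out, the last holds). Time passes only in rows, so rows that do not move let the fingers close. It gives the time, the measured TCP pose, the force, the opening and the grip force at its end, in the units of the state.
- arm.get_state(): the state, without advancing time (a new reading comes with each control period).
- arm.grab_frame(name): name is "scene" or "top" or "wrist"; returns a dict with "pixels" (420x560x3 uint8, red, green, blue), "vfov" (degrees; the focal length in pixels is half the picture's height over the tangent of half this angle, whatever the lens; pixels are square), "cx", "cy" (the principal point, pixels), "world_to_cam" (4x4, takes a point from world to camera coordinates); the wrist camera has in their place "hand_eye" (4x4, takes a point from camera to tool coordinates, whose origin is the TCP and whose axes are the flange's). Camera axes: x right, y up, looking along -z (the intrinsics and any distortion apply to the point x, -y, -z); pixel columns grow to the right and rows downward; lengths in mm; the calibration is good to about 2 mm. A picture is of the moment at which its call begins: read the wrist's pose just before it. There is no depth.
- arm.sign_off(): hands the job in; it is judged then, once.
Trained networks look in the newest picture that a camera, given by its name, has taken for a name from the list of things; names that differ only in an ending like _2 or _b are one class to them, and where a whole thing is asked for, a point or a joint stands for the part that bears it (a point fixed in the world has none). Each returns a list of dicts, best first, with "confidence" (0 to 1); they miss things now and then, are a little off and sometimes report something else, mostly with a low value. They report only what shows in the picture. A call takes as long as a camera call.
- arm.search_frame(camera, query): "location" ([x, y, z] in mm, in the coordinates of the camera as it stood for that picture, good to about 4 mm: the middle of the surface that is visible of it).
- arm.outline_of(camera, query): "pixels" (420x560 bool, what is visible of it).
- arm.pinpoint(camera, query): "location" ([x, y, z] in mm, in the coordinates of the camera as it stood for that picture, good to about 4 mm: a listed point, or the origin of a listed thing).
The state is a dict: "time": time; "qpos": joint angles; "qd": joint speeds; "tau": joint torques, N m; "tool_pos": TCP position; "eef_rot": TCP orientation; "force": force on the tool from outside, world axes, zero at the start; "wrist_torque": the same for the moment, N m; "opening": opening from 0.0 (shut) to 1.0 (fully open); "grasp_force": force on a finger pad.
Only numpy, scipy, OpenCV 4.12 (cv2) and the standard library are available. Lean on these libraries where they do the work, as an engineer would, in place of code of your own. Each camera call takes 0.05 s, during which the arm holds its last target. There are 200 camera calls.

## Working session

There is one attempt and no reset: what is moved stays moved. The work goes in short steps, Python scripts to look and compute and a tool call to move; the robot and the scene stay as the last step left them, time stands still between calls to the robot, and variables do not carry over. Pictures are saved under pics/ and viewed, at most 12 in all, crops included, and the job is handed in when it is done.

Besides the shell and the picture viewer there is one more tool, called after "Request:" in YAML: its name, and indented under it one key for each argument. move_arm: Moves the arm, as the interface text tells. Its arguments: {"type":"object","properties":{"moves":{"type":"array"},"newtons":{"type":"number"}},"required":["moves"]}

```bash
ls; mkdir -p pics
cat > h.py <<'E'
import numpy as np, cv2
from plant import arm
def grab(cam,save=None):
    s=arm.get_state(); f=arm.grab_frame(cam)
    if cam=="wrist":
        T=np.eye(4);T[:3,:3]=np.array(s["eef_rot"]);T[:3,3]=s["tool_pos"]
        c2w=T@np.array(f["hand_eye"])
    else: c2w=np.linalg.inv(np.array(f["world_to_cam"]))
    if save: cv2.imwrite("pics/"+save,f["pixels"][:,:,::-1])
    return f,c2w
def find(cam,c2w,q,kind="pinpoint"):
    r=getattr(arm,kind)(cam,q)
    return [(np.round((c2w@np.append(d["location"],1))[:3],1).tolist(),round(d["confidence"],2)) for d in r[:2]]
E
python3 - <<'E'
from h import *
s=arm.get_state();print({k:np.round(v,2).tolist() for k,v in s.items()})
for c in ["top","scene"]:
    f,M=grab(c,c+"0.png");print(c,f["vfov"],f["cx"],f["cy"],[k for k in f],np.round(M[:3,3]))
    for q in ["clamp","shaft_top","fruit_tin","board","crank","crank_grip","knob_centre","black_cup","salt_shaker","kitchen_timer","moving_pad"]:
        print(q,find(c,M,q))
E
```

```text
pics
{'time': 0.0, 'qpos': [72.6, 18.35, 89.71, 0.0, 72.04, -1.15], 'qd': [-0.0, -0.1, -0.01, -0.01, 0.07, -0.0], 'tau': [-0.0, -41.55, -23.42, -0.0, 0.01, 0.0], 'tool_pos': [160.84, 551.58, 241.47], 'eef_rot': [[-0.96, 0.28, -0.0], [0.28, 0.96, -0.0], [0.0, -0.0, -1.0]], 'force': [0.65, 0.98, 1.02], 'wrist_torque': [-0.02, -0.01, -0.02], 'grasp_force': 0.0, 'opening': 1.0}
top 54.28056729900791 275.664413102301 213.5259187896507 ['pixels', 'vfov', 'cx', 'cy', 'world_to_cam'] [ 426. -140.  938.]
clamp [([467.6, -87.3, -2.2], 0.58)]
shaft_top [([468.7, -89.4, 85.1], 0.64)]
fruit_tin [([474.2, 20.3, 8.1], 0.93), ([469.2, -90.5, 0.4], 0.36)]
board []
crank [([456.2, -340.2, 18.1], 0.63)]
crank_grip [([458.7, -341.2, 13.9], 0.73), ([458.8, -341.6, 63.0], 0.7)]
knob_centre []
black_cup [([399.3, -189.0, 0.9], 0.63)]
salt_shaker [([568.0, -175.5, -0.1], 0.55)]
kitchen_timer []
moving_pad []
scene 51.86392774441167 272.35565167901683 210.10536473622903 ['pixels', 'vfov', 'cx', 'cy', 'world_to_cam'] [239. 419. 725.]
clamp [([467.3, -91.7, -8.3], 0.92)]
shaft_top [([466.0, -98.2, 86.3], 0.59)]
fruit_tin [([476.4, 13.0, 12.1], 0.78)]
board [([457.3, -338.4, 14.0], 0.68), ([481.9, -347.0, 3.2], 0.63)]
crank [([456.9, -340.3, 10.3], 0.75)]
crank_grip [([459.8, -341.3, 62.6], 0.66)]
knob_centre [([458.4, -395.0, 71.5], 0.64), ([480.0, -348.5, 2.1], 0.61)]
black_cup [([400.1, -187.5, -1.2], 0.88)]
salt_shaker [([573.4, -175.7, -3.5], 0.67)]
kitchen_timer [([474.3, 15.0, 11.9], 0.7), ([598.3, -71.5, -0.9], 0.65)]
moving_pad [([466.1, -87.9, -3.7], 0.69)]
```

View pics/top0.png

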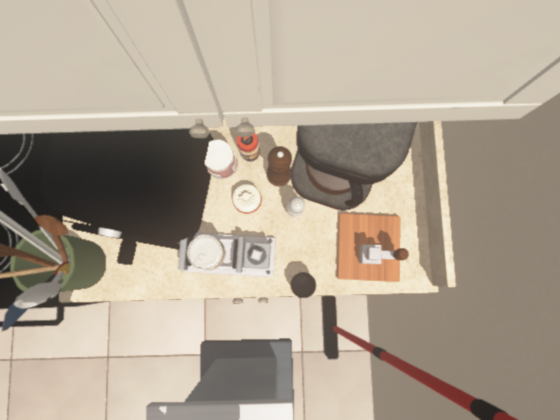

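View pics/scene0.png

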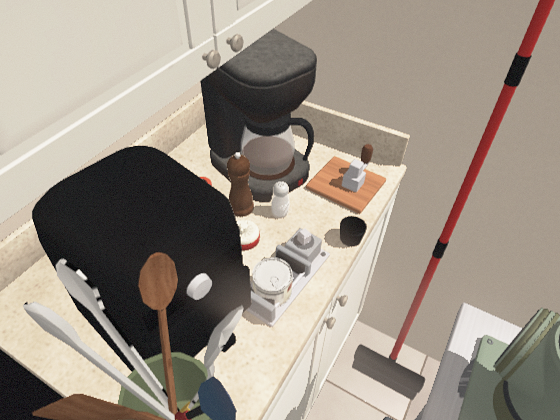

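The top picture shows the board at about (369,247), with the crank's hub at (372,254) and its knob at (402,255), so the knob points toward world -y. The shaft is at (257,254) and the tin at (205,251). The clamp's +y runs along world +y. The utensils and the crock are at the left, so I'll swing past in front of them.

Request:
move_arm:
  moves:
    - [[-0.53,-0.8,0],0,1]
    - [[-0.53,-0.8,0],0,1]
    - [[-0.53,-0.8,0],0,1]
    - [[-0.53,-0.8,0],0,1]
    - [[-0.53,-0.8,0],0,1]
    - [[-0.53,-0.8,0],0,1]
    - [[-0.53,-0.8,0],0,1]
    - [[-0.53,-0.8,0],0,1]
    - [[-0.53,-0.8,0],0,1]
    - [[-0.53,-0.8,0],0,1]
    - [[-0.53,-0.8,0],0,1]
    - [[-0.53,-0.8,0],0,1]

```text
time: 2.4
tool_pos: [332.1, 0.2, 242.8]
eef_rot: [[-0.96, 0.28, 0.002], [0.28, 0.96, 0.0], [-0.002, 0.001, -1.0]]
force: [0.7, 0.1, -0.5]
opening: 0.999
grasp_force: 0.0
```

Request:
move_arm:
  moves:
    - [[-0.7,-0.73,0],0,1]
    - [[-0.7,-0.73,0],0,1]
    - [[0,0,0],1,1]
    - [[0,0,0],1,1]
    - [[0,0,0],1,1]
    - [[0,0,0],1,1]
    - [[0,0,0],1,1]
    - [[0,0,0],1,1]
    - [[0,0,0],1,1]
    - [[0,0,0],1,1]
    - [[0,0,0],1,1]
    - [[0,0,0],0.2,1]

```text
time: 3.6
tool_pos: [378.1, -86.5, 242.4]
eef_rot: [[-0.001, 1.0, 0.0], [1.0, 0.001, 0.0], [0.0, 0.0, -1.0]]
force: [0.1, -0.4, 0.2]
opening: 1.001
grasp_force: 0.0
```

Run:
```python
from h import *
print(np.round(arm.get_state()["qpos"],1))
f,M=grab("wrist","w1.png");print(f["vfov"],np.round(M[:3,:4],2).tolist())
for q in ["clamp","shaft_top","fruit_tin","board","crank_grip","knob_centre","black_cup"]: print(q,find("wrist",M,q))
```

```text
[-14.6   1.1 111.3   0.   67.6 -14.7]
70.14806953628016 [[1.0, -0.0, 0.0, 377.31], [0.0, 0.95, 0.32, -3.79], [-0.0, -0.32, 0.95, 374.3]]
clamp [([464.0, -88.6, -2.2], 0.61)]
shaft_top [([465.8, -91.9, 82.8], 0.72)]
fruit_tin [([476.7, 14.2, 9.5], 0.92), ([597.9, -67.7, 3.4], 0.52)]
board [([477.6, -343.7, 1.4], 0.58)]
crank_grip [([459.0, -341.7, 66.1], 0.9), ([595.7, -65.6, 0.1], 0.6)]
knob_centre []
black_cup [([400.8, -186.0, -0.7], 0.67)]
```

View pics/w1.png

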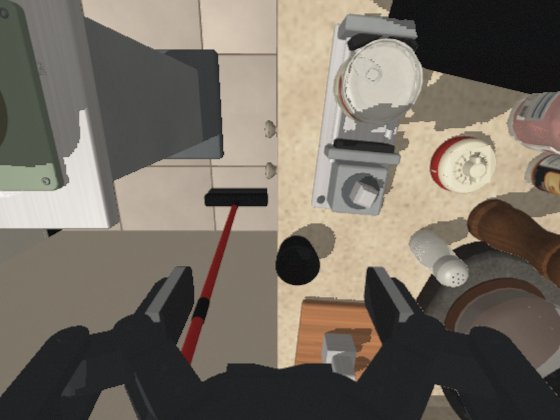

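The wrist picture shows the shaft at about (362,190), turned about 30°, the tin at (380,80), and the crank half hidden at (338,350). Next I'll go above the crank.

Request:
move_arm:
  moves:
    - [[-0.94,0.32,0],0,1]
    - [[-0.94,0.32,0],0,1]
    - [[-0.94,0.32,0],0,1]
    - [[-0.94,0.32,0],0,1]
    - [[-0.94,0.32,0],0,1]
    - [[0,0,0],0,1]
    - [[0,0,0],0,1]

```text
time: 4.7
tool_pos: [458.5, -321.8, 241.3]
eef_rot: [[-0.001, 1.0, -0.001], [1.0, 0.001, 0.002], [0.002, -0.001, -1.0]]
force: [0.4, 0.0, 0.3]
opening: 0.997
grasp_force: 0.0
```

Run:
```python
from h import *
print(np.round(arm.get_state()["tool_pos"],1))
f,M=grab("wrist","w2.png")
for q in ["crank","crank_grip","knob_centre","board"]: print(q,find("wrist",M,q))
o=arm.outline_of("wrist","crank")
p=f["pixels"][:,:,::-1].copy()
if o:
    c,_=cv2.findContours(o[0]["pixels"].astype(np.uint8),0,2);cv2.drawContours(p,c,-1,(0,255,0),1)
cv2.imwrite("pics/w2o.png",cv2.resize(p[80:380,130:430],(750,600) if 0 else (600,600)))
```

```text
[ 458.5 -321.8  241.3]
crank [([460.6, -337.1, 8.1], 0.74)]
crank_grip [([458.4, -343.4, 66.9], 0.58)]
knob_centre [([457.4, -393.2, 73.6], 0.8)]
board [([476.2, -342.3, 1.8], 0.8)]
```

View pics/w2o.png

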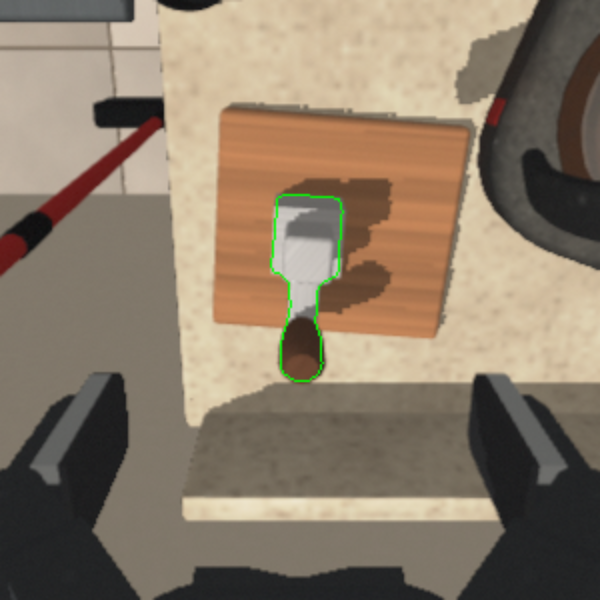

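The crank outline fits the crank. Its axis is near (459,-342) and its arm points to -y, about -91°. I'll descend with the TCP at z≈64, so the tips stay above the hub's top at z=48.

Request:
move_arm:
  moves:
    - [[-0.4,0,0],0,0.3]
    - [[0,0,0.8],0,0.3]
    - [[0,0,0.8],0,0.3]
    - [[0,0,0.8],0,0.3]
    - [[0,0,0.5],0,0.3]
    - [[0,0,0.3],0,0.3]
    - [[0,0,0.2],0,0.3]
    - [[0,0,0.1],0,0.3]
    - [[0,0,0],0,0.3]
    - [[0,0,0],0,0.3]
  newtons: 60

```text
time: 6.0
tool_pos: [459.3, -341.8, 68.1]
eef_rot: [[-0.003, 1.0, 0.001], [1.0, 0.003, -0.001], [-0.001, 0.001, -1.0]]
force: [0.0, 0.5, 0.1]
opening: 0.65
grasp_force: 0.0
```

Run:
```python
from h import *
s=arm.get_state();print(np.round(s["tool_pos"],1),s["opening"],s["force"])
f,M=grab("wrist","w3.png")
for q in ["crank_grip","knob_centre"]: print(q,find("wrist",M,q))
```

```text
[ 459.3 -341.8   68.1] 0.6495657397823474 [0.04804742 0.49042783 0.12764112]
crank_grip [([462.6, -340.3, 67.6], 0.59)]
knob_centre [([456.5, -393.8, 70.8], 0.79)]
```

View pics/w3.png

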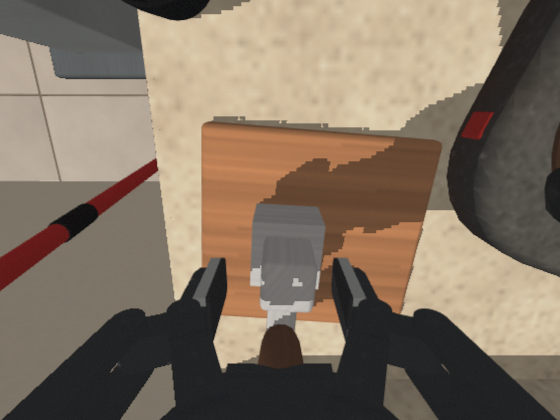

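The boss sits between the fingers, at about (290,270). I'll lower slightly and close.

Request:
move_arm:
  moves:
    - [[0,0,0.08],0.25,0.3]
    - [[0,0,0],0,-0.2]
    - [[0,0,0],0,-0.5]
    - [[0,0,0],0,-1]
    - [[0,0,0],0,-1]
    - [[0,0,0],0,-1]
    - [[0,0,0],0,-1]
    - [[0,0,0],0,-1]
  newtons: 60

```text
time: 6.95
tool_pos: [459.4, -341.5, 64.0]
eef_rot: [[0.032, 0.999, 0.002], [0.999, -0.032, -0.001], [-0.001, 0.002, -1.0]]
force: [1.8, 0.2, 5.8]
opening: 0.294
grasp_force: 59.6
```

Request:
move_arm:
  moves:
    - [[0,0,-0.3],0,-1]
    - [[0,0,-0.8],0,-1]
    - [[0,0,-0.9],0,-1]
    - [[0,0,-0.6],0,-1]
    - [[0.8,0,0],0,-1]
    - [[0.8,0,0],0,-1]
    - [[0.8,0,0],0,-1]
    - [[0.6,0,0],0,-1]
    - [[0,0,0],0,-1]
    - [[0,0,0],0,-1]

```text
time: 7.95
tool_pos: [462.9, -190.9, 192.4]
eef_rot: [[0.031, 1.0, -0.002], [1.0, -0.031, 0.0], [0.0, -0.002, -1.0]]
force: [-1.0, -0.6, -3.4]
opening: 0.293
grasp_force: 59.7
```

Run:
```python
from h import *
s=arm.get_state();print(np.round(s["tool_pos"],1),s["opening"],np.round(s["force"],1),np.round(s["qpos"],1))
f,M=grab("wrist","w4.png")
for q in ["clamp","shaft_top","crank","crank_grip","knob_centre","fruit_tin"]: print(q,find("wrist",M,q))
p=f["pixels"][:,:,::-1].copy()
for q,c in (("shaft_top",(0,255,0)),("crank",(0,0,255))):
    for o in arm.outline_of("wrist",q)[:1]:
        cs,_=cv2.findContours(o["pixels"].astype(np.uint8),0,2);cv2.drawContours(p,cs,-1,c,1);print(q,o["confidence"])
cv2.imwrite("pics/w4o.png",cv2.resize(p,(784,588)))
```

```text
[ 462.9 -190.9  192.4] 0.29271217744452477 [-1.  -0.6 -3.4] [-2.370e+01  1.400e+01  1.035e+02 -1.000e-01  6.260e+01 -2.190e+01]
clamp [([468.8, -90.8, 0.8], 0.73), ([458.2, -186.9, 139.0], 0.63)]
shaft_top [([455.7, -187.6, 137.3], 0.44)]
crank [([458.5, -186.5, 137.4], 0.79)]
crank_grip [([458.4, -189.9, 196.0], 0.61)]
knob_centre [([460.1, -242.9, 198.0], 0.85)]
fruit_tin []
shaft_top 0.74
crank 0.89
```

View pics/w4o.png

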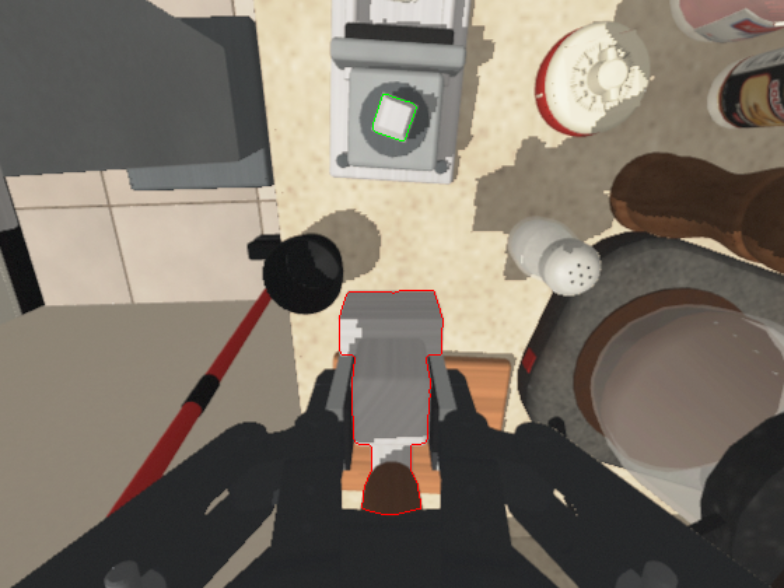

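The picture is clear: the shaft's outline is at about (395,117) in the 1.4x view, turned about 15°, and the held crank is straight. I'll fit both models to their outlines from this one view, so that camera calibration errors mostly cancel.

```bash
cat > fit.py <<'E'
from h import *
from scipy.optimize import minimize
def box(x0,x1,y0,y1,z0,z1,x2=None):
    return np.array([[x,y,z] for x in(x0,x1) for y in(y0,y1) for z in(z0,z1)],float)
def cyl(cx,r,z0,z1):
    a=np.linspace(0,2*np.pi,24); return np.array([[cx+r*np.cos(t),r*np.sin(t),z] for t in a for z in(z0,z1)])
SHAFT=[np.vstack([box(-10,10,-10,10,57,77),box(-7,7,-7,7,77,82)])]
CRANK=[box(-20,20,-20,20,0,34),box(-13,13,-13,13,34,67),box(0,55,-9,9,26,34),cyl(55,13,35,82)]
def render(f,M,parts,p,S=4):
    x,y,z,a=p; W=np.linalg.inv(M); F=210/np.tan(np.radians(f["vfov"]/2)); im=np.zeros((420*S,560*S),np.uint8)
    c,s=np.cos(a),np.sin(a); R=np.array([[c,-s,0],[s,c,0],[0,0,1]])
    for P in parts:
        Q=(P@R.T+[x,y,z])@W[:3,:3].T+W[:3,3]
        uv=np.c_[f["cx"]-F*Q[:,0]/Q[:,2], f["cy"]+F*Q[:,1]/Q[:,2]]
        cv2.fillConvexPoly(im,cv2.convexHull(np.round((uv+.5)*S).astype(np.int32)),1)
    return im
def fit(f,M,parts,mask,p0,free,S=4):
    m=cv2.resize(mask.astype(np.float32),None,fx=S,fy=S,interpolation=cv2.INTER_LINEAR)>.5
    sc=np.array([1,1,1,.05])
    def cost(q):
        p=np.array(p0,float); p[free]+=q*sc[free]; r=render(f,M,parts,p,S)>0
        return (r^m).sum()/m.sum()
    n=len(free); sim=np.vstack([np.zeros(n)]+[3*e for e in np.eye(n)])
    r=minimize(cost,np.zeros(n),method="Nelder-Mead",options=dict(initial_simplex=sim,xatol=.02,fatol=1e-5))
    p=np.array(p0,float); p[free]+=r.x*sc[free]; return np.round(np.r_[p[:3],np.degrees(p[3]),r.fun],2)
E
python3 - <<'E'
from fit import *
s=arm.get_state()
f,M=grab("wrist")
mk=lambda q:arm.outline_of("wrist",q)[0]["pixels"]
m=mk("shaft_top")
for a0 in (-.3,0,.3): print("shaft",fit(f,M,SHAFT,m,[468,-91,0,a0],[0,1,3]))
m=mk("crank")
for z in (139,142,145): print("crank",z,fit(f,M,CRANK,m,[460,-190,z,-1.57],[0,1,3]))
print("crank",fit(f,M,CRANK,m,[460,-190,142,-1.57],[0,1,2,3]))
f,M=grab("top")
for o in arm.outline_of("top","shaft_top")[:1]: print("top",o["confidence"],o["pixels"].sum(),fit(f,M,SHAFT,o["pixels"],[468,-91,0,-.3],[0,1,3],8))
for o in arm.outline_of("top","crank")[:1]: print("top",fit(f,M,CRANK,o["pixels"],[460,-190,142,-1.57],[0,1,2,3],8))
E
```

```text
shaft [ 4.6627e+02 -9.0300e+01  0.0000e+00 -2.1440e+01  5.0000e-02]
shaft [ 4.6616e+02 -9.0350e+01  0.0000e+00 -2.1800e+01  5.0000e-02]
shaft [ 4.6644e+02 -9.0170e+01  0.0000e+00 -2.2110e+01  6.0000e-02]
crank 139 [ 4.6249e+02 -1.9074e+02  1.3900e+02 -9.1660e+01  4.3000e-01]
crank 142 [ 4.6269e+02 -1.8942e+02  1.4200e+02 -9.1740e+01  4.4000e-01]
crank 145 [ 462.59 -188.69  145.    -91.19    0.47]
crank [ 4.6259e+02 -1.8978e+02  1.4065e+02 -9.1660e+01  4.3000e-01]
```

Run:
```python
from fit import *
f,M=grab("wrist")
m=arm.outline_of("wrist","crank")[0]["pixels"].copy(); m[252:]=0
import fit as F
r0=F.render
def rr(*a):
    im=r0(*a); im[252*a[4]:]=0; return im
F.render=rr
for z in (140,142.4,144): print(fit(f,M,CRANK[:1],m,[462,-190,z,-1.6],[0,1,3]))
f,M=grab("top")
print([(q,len(arm.outline_of("top",q))) for q in("shaft_top","crank","clamp")],np.round(arm.get_state()["qpos"],1))
```

```text
[ 4.6276e+02 -1.8993e+02  1.4000e+02 -9.0160e+01  3.0000e-02]
[ 4.6287e+02 -1.8915e+02  1.4240e+02 -9.0250e+01  3.0000e-02]
[ 4.6262e+02 -1.8878e+02  1.4400e+02 -9.1230e+01  3.0000e-02]
[('shaft_top', 1), ('crank', 0), ('clamp', 2)] [-23.7  14.  103.4   0.   62.6 -21.9]
```

The shaft axis is at about (466,-90.3..-92), yaw -21.7° mod 90. So the shaft starts near 0.3 rad and needs about 330°, which means one regrip. I'll move over it and twist to match (−70°).

Request:
move_arm:
  moves:
    - [[0.8,0,0],0,-1]
    - [[0.8,0,0],-0.76,-1]
    - [[0.388,0.016,0],0,-1]
    - [[0,0,0],-1,-1]
    - [[0,0,0],-1,-1]
    - [[0,0,0],-1,-1]
    - [[0,0,0],-1,-1]
    - [[0,0,0],-1,-1]
    - [[0,0,0],-1,-1]
    - [[0,0,0],-1,-1]
    - [[0,0,0],-1,-1]
    - [[0,0,0],0,-1]

```text
time: 10.2
tool_pos: [465.6, -92.0, 193.3]
eef_rot: [[-0.929, 0.371, 0.0], [0.371, 0.929, 0.0], [-0.0, 0.0, -1.0]]
force: [0.7, -0.8, -2.3]
opening: 0.292
grasp_force: 59.6
```

Run:
```python
from fit import *
s=arm.get_state();R=np.array(s["eef_rot"]);print(np.round(s["tool_pos"],2),np.round(s["qpos"],1),"psi",np.degrees(np.arctan2(R[1,1],R[0,1])))
d=np.array([466.8,-91.6,150])-s["tool_pos"];print("tool shift/50",np.round(R.T@d/50,3))
for c in("top","scene"):
    f,M=grab(c,c+"5.png")
    print(c,[(q,find(c,M,q)) for q in("crank","crank_grip","knob_centre","shaft_top")])
```

```text
[465.57 -91.99 193.34] [-12.6  11.6 106.6   0.   61.8 -80.8] psi 68.20556264256261
tool shift/50 [-0.02   0.016  0.867]
top [('crank', []), ('crank_grip', []), ('knob_centre', []), ('shaft_top', [])]
scene [('crank', [([457.1, -89.3, 142.1], 0.91)]), ('crank_grip', [([460.2, -93.3, 192.5], 0.83), ([596.5, -70.8, -3.3], 0.28)]), ('knob_centre', []), ('shaft_top', [([468.2, -93.6, 84.3], 0.56)])]
```

Run:
```python
from fit import *
f,M=grab("scene")
p=f["pixels"][:,:,::-1].copy();p=cv2.resize(p,None,fx=4,fy=4)
for q,P,p0,fr,c in(("shaft_top",SHAFT,[466,-91,0,-.378],[0,1],(0,255,0)),("crank",CRANK,[466,-91,143.3,-.378],[0,1,2],(0,0,255))):
    for o in arm.outline_of("scene",q)[:1]:
        print(q,o["confidence"],o["pixels"].sum(),fit(f,M,P,o["pixels"],p0,fr,8))
        cs,_=cv2.findContours(cv2.resize(o["pixels"].astype(np.uint8),None,fx=4,fy=4),0,2);cv2.drawContours(p,cs,-1,c,1)
        cs,_=cv2.findContours(render(f,M,P,p0,4),0,2);cv2.drawContours(p,cs,-1,(255,0,0),1)
cv2.imwrite("pics/s5.png",p[600:1200,800:1600])
```

```text
shaft_top 0.65 166 [ 4.6649e+02 -9.1830e+01  0.0000e+00 -2.1660e+01  7.0000e-02]
crank 0.64 772 [ 657.2  -535.66 -387.52  -21.66    0.7 ]
```

View pics/s5.png

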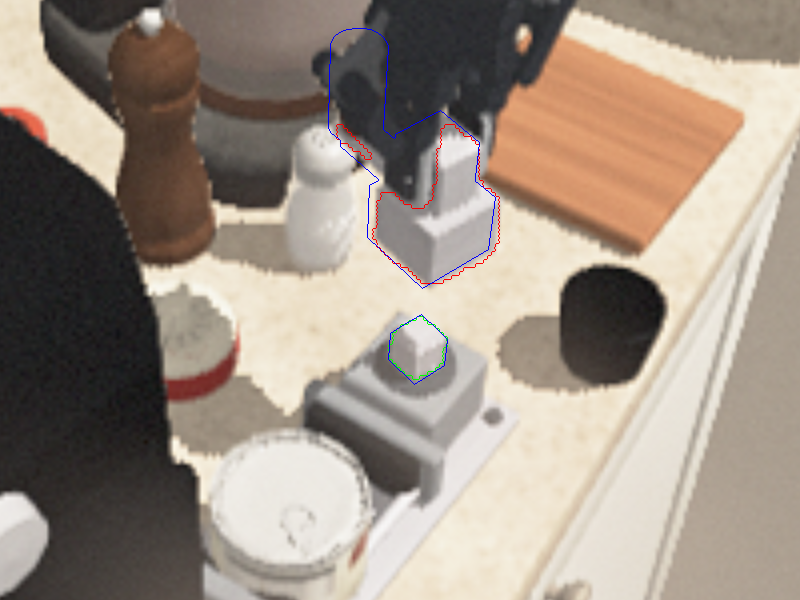

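The scene view confirms the shaft at (466.5,-91.8). The crank sits about 1.7 mm ahead of the TCP along tool x. I'll correct for that and descend in stages.

Request:
move_arm:
  moves:
    - [[-0.042,0.023,0.4],0,-1]
    - [[0,0,0.4],0,-1]
    - [[0,0,0.28],0,-1]
    - [[0,0,0.1],0,-1]
    - [[0,0,0.1],0,-1]
    - [[0,0,0.1],0,-1]
    - [[0,0,0],0,-1]

```text
time: 11.55
tool_pos: [468.4, -91.8, 124.3]
eef_rot: [[-0.929, 0.371, 0.001], [0.371, 0.929, -0.0], [-0.001, 0.0, -1.0]]
force: [-0.5, 0.5, -2.7]
opening: 0.295
grasp_force: 59.7
```

No force 8 mm below the shaft's top, so it is engaging. I'll continue down.

Request:
move_arm:
  moves:
    - [[0,0,0.1],0,-1]
    - [[0,0,0.1],0,-1]
    - [[0,0,0.08],0,-1]
    - [[0,0,0.06],0,-1]
    - [[0,0,0],0,-1]

```text
time: 12.05
tool_pos: [468.4, -91.8, 107.1]
eef_rot: [[-0.929, 0.371, 0.001], [0.371, 0.929, -0.0], [-0.001, 0.0, -1.0]]
force: [2.6, -1.6, -3.5]
opening: 0.294
grasp_force: 59.6
```

Request:
move_arm:
  moves:
    - [[0,0,0.03],0,-1]
    - [[0,0,0],0,-1]
    - [[0,-0.005,0],0.5,-1]
    - [[0,-0.005,0],1,-1]
    - [[0,-0.005,0],1,-1]
    - [[0,-0.005,0],1,-1]
    - [[0,0,0],0,-1]

```text
time: 12.75
tool_pos: [468.6, -92.8, 106.9]
eef_rot: [[-0.646, 0.763, 0.003], [0.763, 0.646, -0.0], [-0.002, 0.002, -1.0]]
force: [1.3, -0.1, 4.7]
opening: 0.297
grasp_force: 60.6
```

Run:
```python
from h import *
s=arm.get_state();R=np.array(s["eef_rot"]);print(np.round(s["tool_pos"],2),np.round(s["qpos"],1),"psi",np.degrees(np.arctan2(R[1,1],R[0,1])),np.round(s["force"],1),np.round(s["wrist_torque"],2))
```

```text
[468.59 -92.75 106.86] [-12.6  17.4 113.3   0.   49.1 -52.8] psi 40.229176300124756 [ 1.3 -0.1  4.7] [-0.06 -0.21 -0.01]
```

It is seated, with contact force at TCP z 106.9, and it turns. I'll keep winding.

Request:
move_arm:
  moves:
    - [[0,-0.005,0],1,-1]
    - [[0,-0.005,0],1,-1]
    - [[0,-0.005,0],1,-1]
    - [[0,-0.005,0],1,-1]
    - [[0,-0.005,0],1,-1]
    - [[0,-0.005,0],1,-1]
    - [[0,-0.005,0],1,-1]
    - [[0,-0.005,0],1,-1]
    - [[0,-0.005,0],1,-1]
    - [[0,-0.005,0],1,-1]
    - [[0,-0.005,0],1,-1]
    - [[0,0,0],0,-1]

```text
time: 13.95
tool_pos: [465.9, -92.4, 106.8]
eef_rot: [[0.74, 0.673, 0.003], [0.673, -0.74, 0.0], [0.002, 0.002, -1.0]]
force: [1.1, 1.8, 5.6]
opening: 0.293
grasp_force: 60.8
```

Request:
move_arm:
  moves:
    - [[0,-0.005,0],1,-1]
    - [[0,-0.005,0],1,-1]
    - [[0,-0.005,0],1,-1]
    - [[0,-0.005,0],1,-1]
    - [[0,-0.005,0],1,-1]
    - [[0,-0.005,0],1,-1]
    - [[0,-0.005,0],1,-1]
    - [[0,-0.005,0],1,-1]
    - [[0,-0.005,0],1,-1]
    - [[0,-0.005,0],1,-1]
    - [[0,-0.005,0],1,-1]
    - [[0,0,0],0,-1]

```text
time: 15.15
tool_pos: [466.2, -89.7, 106.8]
eef_rot: [[0.699, -0.715, 0.003], [-0.715, -0.699, 0.001], [0.002, -0.003, -1.0]]
force: [2.0, 2.8, 6.3]
opening: 0.288
grasp_force: 60.9
```

Run:
```python
from h import *
s=arm.get_state();R=np.array(s["eef_rot"]);print(np.round(s["tool_pos"],2),np.round(s["qpos"],1),"psi",np.degrees(np.arctan2(R[1,1],R[0,1])),np.round(s["force"],1),np.round(s["wrist_torque"],2))
f,M=grab("wrist","w6.png")
print([(q,find("wrist",M,q)) for q in("crank_grip","knob_centre","fruit_tin","clamp")])
```

```text
[466.17 -89.74 106.81] [-1.230e+01  1.720e+01  1.137e+02  1.000e-01  4.900e+01  1.233e+02] psi -135.64951949012544 [2.  2.8 6.3] [ 0.48 -0.42 -0.03]
[('crank_grip', [([463.1, -94.3, 110.2], 0.7)]), ('knob_centre', []), ('fruit_tin', []), ('clamp', [([467.2, -89.4, 2.3], 0.58)])]
```

View pics/w6.png

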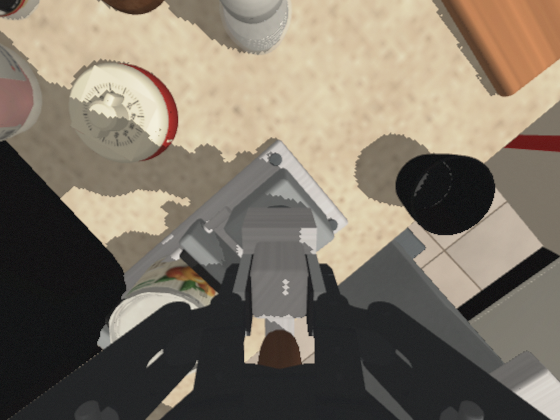

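The crank is seated and the knob follows, with the hub over the shaft at about (278,215). It has turned 204°, so the shaft is near 3.9 rad. Next I'll release, rise clear, rewind half a turn and regrip.

Request:
move_arm:
  moves:
    - [[0,0,-0.02],0,0]
    - [[0,0,0],0,0.3]
    - [[0,0,0],0,0.3]
    - [[0,0,0],0,0.3]
    - [[0,0,-0.3],0,0.3]
    - [[0,0,-0.5],0,0.3]
    - [[0,0,-0.6],0,0.3]
    - [[0,0,0],-1,0.3]
    - [[0,0,0],-1,0.3]
    - [[0,0,0],-1,0.3]
    - [[0,0,0],-1,0.3]
    - [[0,0,0],-0.5,0.3]

```text
time: 16.6
tool_pos: [464.5, -90.1, 176.6]
eef_rot: [[0.986, -0.165, -0.001], [-0.165, -0.986, 0.0], [-0.001, -0.0, -1.0]]
force: [-0.6, -0.0, -0.6]
opening: 0.648
grasp_force: 0.0
```

Request:
move_arm:
  moves:
    - [[0,0,0],-1,0.3]
    - [[0,0,0],-1,0.3]
    - [[0,0,0],-1,0.3]
    - [[0,0,0],-1,0.3]
    - [[0,0,0],-1,0.3]
    - [[0,0,0],-1,0.3]
    - [[0,0,0],-1,0.3]
    - [[0,0,0],-1,0.3]
    - [[0,0,0],-1,0.3]
    - [[0,0,0],0,0.3]

```text
time: 17.6
tool_pos: [464.6, -90.1, 176.5]
eef_rot: [[0.466, 0.885, -0.001], [0.885, -0.466, 0.0], [-0.0, -0.001, -1.0]]
force: [0.4, -1.0, -0.3]
opening: 0.649
grasp_force: 0.0
```

Request:
move_arm:
  moves:
    - [[0,0,0],-1,0.3]
    - [[0,0,0],-1,0.3]
    - [[0,0,0],-1,0.3]
    - [[0,0,0],-1,0.3]
    - [[0,0,0],-1,0.3]
    - [[0,0,0],-1,0.3]
    - [[0,0,0],-1,0.3]
    - [[0,0,0],-1,0.3]
    - [[0,0,0],-1,0.3]
    - [[0,0,0],0,0.3]
    - [[0,0,0],0,0.3]

```text
time: 18.7
tool_pos: [464.8, -90.1, 176.7]
eef_rot: [[-0.694, 0.72, -0.0], [0.72, 0.694, 0.0], [0.0, -0.0, -1.0]]
force: [0.0, -0.1, 0.2]
opening: 0.648
grasp_force: 0.0
```

Run:
```python
from fit import *
s=arm.get_state();R=np.array(s["eef_rot"]);print(np.round(s["tool_pos"],2),np.round(s["qpos"],1),"psi",np.degrees(np.arctan2(R[1,1],R[0,1])),np.round(s["force"],1))
d=np.array([467.2,-91.2,107])-s["tool_pos"];print("tool shift/50",np.round(R.T@d/50,3))
f,M=grab("wrist","w7.png")
print([(q,find("wrist",M,q)) for q in("crank","crank_grip","knob_centre","fruit_tin","clamp")])
m=arm.outline_of("wrist","crank")[0]["pixels"]
print(fit(f,M,CRANK,m,[467,-91,57,np.radians(134.4)],[0,1,3]))
p=f["pixels"][:,:,::-1].copy();cs,_=cv2.findContours(m.astype(np.uint8),0,2);cv2.drawContours(p,cs,-1,(0,255,0),1);cv2.imwrite("pics/w7o.png",p)
f,M=grab("top")
for q in("moving_pad","fruit_tin","clamp","fixed_jaw"): print(q,find("top",M,q),find("top",M,q,"search_frame"))
```

```text
[464.75 -90.11 176.69] [-12.4  12.4 108.2   0.   59.4 -56.3] psi 43.97356924521988 [ 0.  -0.1  0.2]
tool shift/50 [-0.05   0.02   1.394]
[('crank', [([462.7, -89.6, 50.9], 0.59)]), ('crank_grip', [([462.4, -95.1, 109.2], 0.61)]), ('knob_centre', [([427.8, -49.9, 114.9], 0.57)]), ('fruit_tin', [([475.3, 17.3, 7.5], 0.98)]), ('clamp', [([465.9, -91.2, 1.0], 0.72), ([428.6, -52.0, 115.3], 0.45)])]
[ 4.6554e+02 -9.0200e+01  5.7000e+01  1.3459e+02  6.0000e-02]
moving_pad [] []
fruit_tin [] []
clamp [([678.0, -13.5, -0.3], 0.67)] [([436.0, 33.9, 9.6], 0.41)]
fixed_jaw [] []
```

View pics/w7o.png

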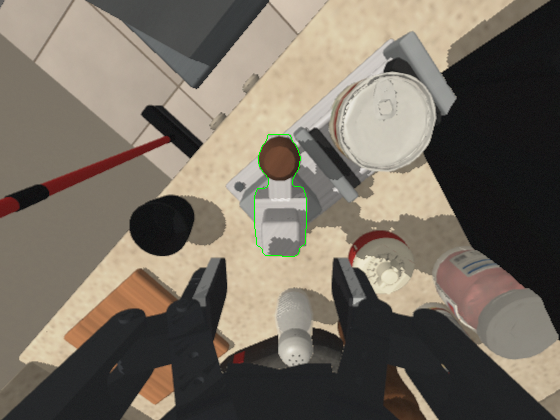

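Request:
move_arm:
  moves:
    - [[-0.027,0.008,0.5],0,0.3]
    - [[0,0,0.5],0,0.3]
    - [[0,0,0.24],0,0.3]
    - [[0,0,0.1],0,0.3]
    - [[0,0,0.05],0,0.3]
    - [[0,0,0],0,-0.2]
    - [[0,0,0],0,-1]
    - [[0,0,0],0,-1]
    - [[0,0,0],0,-1]
    - [[0,0,0],0,-1]
    - [[0,0,0],0,-1]
    - [[0,0,0],0,-1]

```text
time: 20.7
tool_pos: [466.8, -90.8, 108.2]
eef_rot: [[-0.697, 0.717, 0.002], [0.717, 0.697, -0.0], [-0.002, 0.001, -1.0]]
force: [-0.3, 0.7, 5.8]
opening: 0.294
grasp_force: 59.2
```

Run:
```python
from h import *
s=arm.get_state();R=np.array(s["eef_rot"]);print(np.round(s["tool_pos"],2),"psi",np.degrees(np.arctan2(R[1,1],R[0,1])),np.round(s["force"],1),np.round(s["opening"],3),s["grasp_force"])
f,_=grab("wrist");H=np.array(f["hand_eye"]);F=210/np.tan(np.radians(f["vfov"]/2))
def up(pos,psi,uv,z):
    c,sn=np.cos(np.radians(psi)),np.sin(np.radians(psi));T=np.eye(4);T[:3,:3]=np.array([[-sn,c,0],[c,sn,0],[0,0,-1]]);T[:3,3]=pos;M=T@H
    d=M[:3,:3]@np.array([(uv[0]-f["cx"])/F,-(uv[1]-f["cy"])/F,-1]);return M[:3,3]+d*(z-M[2,3])/d[2]
# plate end edge in w4
a,b=up([462.9,-190.9,192.4],-1.8,(331/1.4,177/1.4),10),up([462.9,-190.9,192.4],-1.8,(452/1.4,182/1.4),10)
print(a,b,np.degrees(np.arctan2(*(b-a)[1::-1])))
a,b=up([464.75,-90.11,176.69],44,(228,185),10),up([464.75,-90.11,176.69],44,(389,39),10)
print(a,b,np.degrees(np.arctan2(*(b-a)[1::-1]))-90)
```

```text
[466.78 -90.83 108.16] psi 44.21640191262839 [-0.3  0.7  5.8] 0.294 59.152711629867554
[ 421.4356991  -124.05188739   10.        ] [ 509.14450599 -130.37365158   10.        ] -4.1225634405143134
[ 421.04790691 -120.69186407   10.        ] [436.60064784  78.62910771  10.        ] -4.461670515667009
```

Request:
move_arm:
  moves:
    - [[0,0,0.01],1,-1]
    - [[0,0,0],1,-1]
    - [[0,0,0],1,-1]
    - [[0,0,0],1,-1]
    - [[0,0,0],1,-1]
    - [[0,0,0],1,-1]
    - [[0,0,0],1,-1]
    - [[0,0,0],1,-1]
    - [[0,0,0],1,-1]
    - [[0,0,0],0.5,-1]
    - [[0,0,0],0,-1]

```text
time: 21.85
tool_pos: [467.7, -90.4, 108.1]
eef_rot: [[0.528, 0.849, 0.004], [0.849, -0.528, 0.001], [0.003, 0.003, -1.0]]
force: [1.3, 2.3, 8.2]
opening: 0.292
grasp_force: 59.5
```

Request:
move_arm:
  moves:
    - [[0,0,0],1,-1]
    - [[0,0,0],1,-1]
    - [[0,0,0],1,-1]
    - [[0,0,0],1,-1]
    - [[0,0,0],1,-1]
    - [[0,0,0],1,-1]
    - [[0,0,0],0.5,-1]
    - [[0,0,0],0,-1]
    - [[0,0,0],0,-1]

```text
time: 22.75
tool_pos: [468.2, -90.9, 108.1]
eef_rot: [[0.994, 0.108, 0.005], [0.108, -0.994, -0.0], [0.005, 0.001, -1.0]]
force: [1.7, 1.0, 5.6]
opening: 0.291
grasp_force: 59.3
```

Run:
```python
from h import *
s=arm.get_state();R=np.array(s["eef_rot"]);print(np.round(s["tool_pos"],2),np.round(s["qpos"],1),"psi",np.degrees(np.arctan2(R[1,1],R[0,1])),np.round(s["force"],1),np.round(s["wrist_torque"],2),s["opening"])
f,M=grab("wrist","w8.png")
print([(q,find("wrist",M,q)) for q in("crank","crank_grip","knob_centre","fruit_tin")])
```

```text
[468.2  -90.85 108.14] [-1.240e+01  1.720e+01  1.134e+02  1.000e-01  4.910e+01  7.140e+01] psi -83.80635049586802 [1.7 1.  5.6] [ 0.31 -0.33 -0.  ] 0.29140192174165935
[('crank', [([463.3, -89.4, 53.0], 0.91)]), ('crank_grip', []), ('knob_centre', [([521.2, -83.6, 113.9], 0.71)]), ('fruit_tin', [([474.2, 20.8, 10.6], 0.56)])]
```

View pics/w8.png

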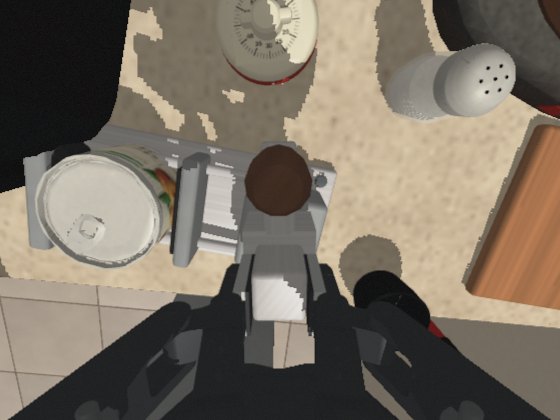

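The picture shows both jaws against the tin at (105,205) and the knob pointing to +x. The shaft is estimated at about 6.1 rad. I'll check the jaw's travel before lifting off.

Run:
```python
from h import *
for c in("wrist","scene"):
  for i in range(2):
    f,M=grab(c); print(c,find(c,M,"moving_pad"),find(c,M,"moving_pad","search_frame"),find(c,M,"clamp")[:1],find(c,M,"fruit_tin")[:1])
```

```text
wrist [] [([478.0, -17.3, 44.1], 0.78)] [] [([477.1, 18.9, 8.4], 0.96)]
wrist [] [([478.0, -18.7, 43.5], 0.8)] [([598.8, -65.1, 4.3], 0.36)] [([474.6, 19.7, 9.1], 0.98)]
scene [([467.4, -63.7, -1.4], 0.42)] [] [([468.8, -92.6, -6.6], 0.65)] [([473.5, 19.8, 8.0], 0.59)]
scene [([469.1, -65.6, -2.2], 0.37)] [([445.2, -11.8, 37.3], 0.45)] [([466.3, -92.0, -3.9], 0.74)] [([475.9, 20.2, 11.4], 0.66)]
```

Request:
move_arm:
  moves:
    - [[0,0,0],0.5,-1]
    - [[0,0,0],0.4,-1]
    - [[0,0,0],0,-1]
    - [[0,0,0],-0.4,-1]
    - [[0,0,-0.1],0,-1]
    - [[0,0,-0.2],0,-1]
    - [[0,0,-0.3],0,-1]
    - [[0,0,-0.3],0,-1]
    - [[0,0,0],0,-1]

```text
time: 24.9
tool_pos: [466.3, -91.0, 152.9]
eef_rot: [[0.999, 0.038, 0.002], [0.038, -0.999, -0.001], [0.002, 0.001, -1.0]]
force: [-0.3, 0.4, -3.3]
opening: 0.295
grasp_force: 59.9
```

Run:
```python
from h import *
s=arm.get_state();R=np.array(s["eef_rot"]);print(np.round(s["tool_pos"],2),np.round(s["qpos"],1),"psi",np.degrees(np.arctan2(R[1,1],R[0,1])),np.round(s["force"],1),np.round(s["wrist_torque"],2),s["opening"])
```

```text
[466.34 -90.97 152.85] [-12.4  14.  110.1  -0.   55.9  75.4] psi -87.8263450529405 [-0.3  0.4 -3.3] [0.02 0.01 0.04] 0.2951212622131433
```

The crank is off, and the force shows its weight in the grip. I'll raise it, carry it back over the board, and twist so the knob lies toward +y with the fingers closing across x as at the pick.

Request:
move_arm:
  moves:
    - [[0,0,-0.4],0,-1]
    - [[0,0,-0.4],0,-1]
    - [[-0.052,0.833,0],0,-1]
    - [[-0.052,0.833,0],0,-1]
    - [[-0.052,0.833,0],0,-1]
    - [[-0.052,0.833,0],0,-1]
    - [[-0.052,0.833,0],0,-1]
    - [[-0.052,0.833,0],0,-1]
    - [[0,0,0],0,-1]

```text
time: 25.8
tool_pos: [459.2, -345.6, 190.0]
eef_rot: [[0.999, 0.034, -0.002], [0.034, -0.999, -0.001], [-0.002, 0.001, -1.0]]
force: [0.0, -0.2, -3.0]
opening: 0.292
grasp_force: 60.5
```

Request:
move_arm:
  moves:
    - [[0,0,0],-1,-1]
    - [[0,0,0],-1,-1]
    - [[0,0,0],-1,-1]
    - [[0,0,0],-1,-1]
    - [[0,0,0],-1,-1]
    - [[0,0,0],-1,-1]
    - [[0,0,0],-1,-1]
    - [[0,0,0],-1,-1]
    - [[0,0,0],-1,-1]
    - [[0,0,0],-1,-1]
    - [[0,0,0],-1,-1]
    - [[0,0,0],-0.2,-1]

```text
time: 27.0
tool_pos: [459.4, -340.0, 190.4]
eef_rot: [[-0.033, 0.999, -0.003], [0.999, 0.033, 0.002], [0.002, -0.003, -1.0]]
force: [0.3, -0.1, -2.1]
opening: 0.293
grasp_force: 60.4
```

Run:
```python
from h import *
s=arm.get_state();R=np.array(s["eef_rot"]);print(np.round(s["tool_pos"],2),"psi",np.degrees(np.arctan2(R[1,1],R[0,1])),np.round(s["force"],1),s["opening"])
for c in("wrist","scene"):
  f,M=grab(c,c+"9.png"); print(c,[(q,find(c,M,q)) for q in("crank","knob_centre","board","fruit_tin","shaft_top","moving_pad")])
```

```text
[ 459.37 -340.05  190.38] psi 1.8814371933379201 [ 0.3 -0.1 -2.1] 0.29306581215692756
wrist [('crank', [([456.1, -338.3, 134.2], 0.7)]), ('knob_centre', [([454.6, -281.0, 195.8], 0.7)]), ('board', [([474.9, -340.4, 2.1], 0.74)]), ('fruit_tin', []), ('shaft_top', []), ('moving_pad', [([403.0, -189.2, -3.4], 0.35)])]
scene [('crank', [([455.1, -346.5, 190.9], 0.69), ([454.5, -344.1, 139.0], 0.68)]), ('knob_centre', [([457.9, -287.8, 198.5], 0.69)]), ('board', [([482.7, -346.3, 3.6], 0.74)]), ('fruit_tin', [([476.7, 16.1, 10.9], 0.7)]), ('shaft_top', [([462.3, -94.4, 83.6], 0.48), ([455.0, -341.7, 139.8], 0.28)]), ('moving_pad', [([468.2, -64.7, -1.3], 0.42)])]
```

Request:
move_arm:
  moves:
    - [[-0.06,0.1,0.4],0,-1]
    - [[0,0,0.7],0,-1]
    - [[0,0,0.7],0,-1]
    - [[0,0,0.4],0,-1]
    - [[0,0,0.2],0,-1]
    - [[0,0,0.05],0,-1]
    - [[0,0,0.02],0,-1]
    - [[0,0,0],0,-1]
    - [[0,0,0],0,-1]

```text
time: 28.6
tool_pos: [465.9, -344.4, 69.5]
eef_rot: [[-0.032, 0.999, 0.002], [0.999, 0.032, -0.001], [-0.001, 0.002, -1.0]]
force: [0.1, 0.4, -3.3]
opening: 0.295
grasp_force: 60.4
```

Contact is expected at about z=65.

Request:
move_arm:
  moves:
    - [[0,0,0.03],0,-1]
    - [[0,0,0.03],0,-1]
    - [[0,0,0.02],0,-1]
    - [[0,0,0.01],0,-1]
    - [[0,0,0],0,-1]

```text
time: 29.1
tool_pos: [465.5, -344.2, 65.4]
eef_rot: [[-0.032, 0.999, 0.001], [0.999, 0.032, -0.001], [-0.001, 0.001, -1.0]]
force: [-1.6, 0.7, 7.5]
opening: 0.292
grasp_force: 62.1
```

The crank is down on the board. I'll release it and rise.

Request:
move_arm:
  moves:
    - [[0,0,0],0,-0.3]
    - [[0,0,0],0,0]
    - [[0,0,0],0,0.3]
    - [[0,0,0],0,0.3]
    - [[0,0,-0.2],0,0.3]
    - [[0,0,-0.5],0,0.3]
    - [[0,0,-0.9],0,0.3]
    - [[0,0,-0.9],0,0.3]
    - [[-0.9,0,0],0,0.3]
    - [[0,0,0],0,0.3]
    - [[0,0,0],0,0.3]

```text
time: 30.2
tool_pos: [466.3, -389.2, 188.9]
eef_rot: [[-0.03, 1.0, -0.0], [1.0, 0.03, 0.001], [0.001, -0.0, -1.0]]
force: [0.7, 0.1, -1.2]
opening: 0.649
grasp_force: 0.0
```

Run:
```python
from fit import *
s=arm.get_state();print(s["time"],np.round(s["tool_pos"],1),np.round(s["force"],1),s["opening"])
out=[]
for c in("wrist","scene"):
  f,M=grab(c); out.append(f["pixels"][:,:,::-1]); print(c,[(q,find(c,M,q)[:1]) for q in("crank","crank_grip","knob_centre","fruit_tin","moving_pad","black_cup","salt_shaker")])
  if c=="scene":
    o=arm.outline_of(c,"shaft_top")[0]["pixels"]; print([fit(f,M,SHAFT,o,[466.4,-91.5,0,np.radians(a)],[0,1,3],8) for a in(-2,5,12)])
a=cv2.resize(out[0],(400,300)); b=cv2.resize(out[1],(400,300)); cv2.imwrite("pics/end.png",np.hstack([a,b]))
```

```text
30.2 [ 466.3 -389.2  188.9] [ 0.7  0.1 -1.2] 0.6494837778945063
wrist [('crank', [([460.7, -342.5, 10.3], 0.78)]), ('crank_grip', [([458.6, -347.6, 68.0], 0.91)]), ('knob_centre', [([460.7, -289.0, 73.8], 0.98)]), ('fruit_tin', []), ('moving_pad', []), ('black_cup', []), ('salt_shaker', [])]
scene [('crank', [([462.1, -344.6, 11.5], 0.67)]), ('crank_grip', [([462.4, -344.9, 62.3], 0.97)]), ('knob_centre', [([464.3, -288.8, 71.4], 0.54)]), ('fruit_tin', [([474.5, 16.5, 10.3], 0.92)]), ('moving_pad', [([468.4, -61.9, -3.1], 0.58)]), ('black_cup', [([396.5, -187.9, 0.4], 0.63)]), ('salt_shaker', [([572.4, -177.2, -2.3], 0.57)])]Traceback (most recent call last):
  File "<stdin>", line 7, in <module>
IndexError: list index out of range
```

Run:
```python
from fit import *
f,M=grab("scene"); p=cv2.resize(f["pixels"][:,:,::-1],None,fx=3,fy=3,interpolation=cv2.INTER_CUBIC)
for a,c in((5,(0,255,0)),):
  cs,_=cv2.findContours(render(f,M,SHAFT,[466.4,-91.5,0,np.radians(a)],3),0,2);cv2.drawContours(p,cs,-1,c,1)
for o in arm.outline_of("scene","clamp_shaft")[:1]+arm.outline_of("scene","shaft_top")[:1]:
  print(o["confidence"],o["pixels"].sum(),[fit(f,M,SHAFT,o["pixels"],[466.4,-91.5,0,np.radians(a)],[0,1,3],8) for a in(-2,8)])
cv2.imwrite("pics/end.png",p[430:1030,600:1400])
```

```text
0.68 149 [array([ 4.6601e+02, -9.0860e+01,  0.0000e+00,  7.5200e+00,  1.3000e-01]), array([ 4.6601e+02, -9.0850e+01,  0.0000e+00,  7.7900e+00,  1.3000e-01])]
0.68 178 [array([ 4.6474e+02, -8.9250e+01,  0.0000e+00,  4.2100e+00,  1.1000e-01]), array([ 4.6464e+02, -8.9560e+01,  0.0000e+00,  5.0500e+00,  1.1000e-01])]
```

View pics/end.png

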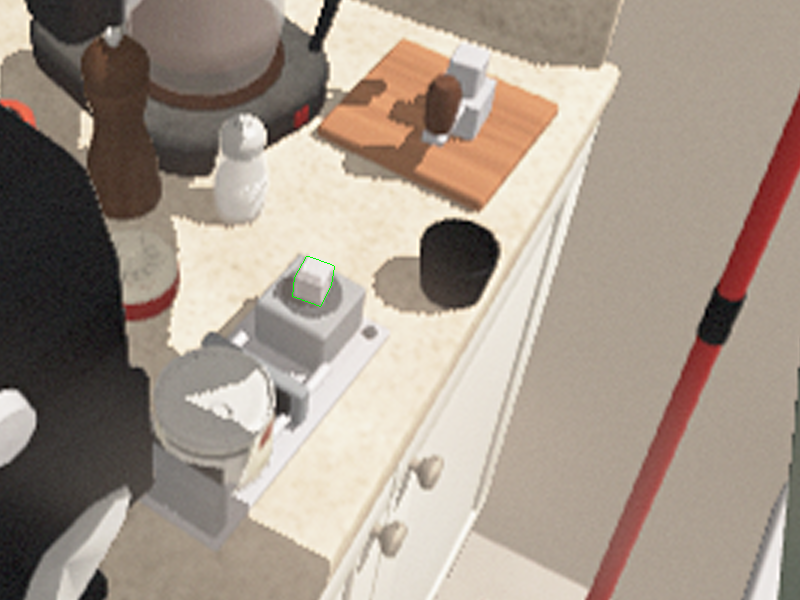

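The crank stands knob up on the board at about (465,95). The jaws hold the tin at (215,405). The shaft's yaw of about +5° puts it at about 6.1 rad, which is inside the firm-grip range. The cup and the shaker have not moved.

```bash
python3 -c "
from plant import arm
print(arm.sign_off())"
```

```text
the job is handed in; nothing more can be done
None
```

The tin is clamped with the shaft at about 6.1 rad by my measurement (firm grip is 5.8 to 6.4), the crank stands knob up on the board, and the job was handed in at about 30 s; no verdict was returned.

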